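# Switch on the cup warmer

### The job

Keep the nearly finished espresso warm: stand its cup upright on the round raised plate of the cup warmer, gently and well centred, and set the warmer's knob to full, where its pointer faces the long mark. The knob is locked: pull it up, turn it clockwise past the short mark to the long one, and push it fully back down. Leave the other things on the counter alone.

Things in the scene. Friction and masses are not known exactly. Their poses are not given: they have to be found in the camera images.
- warmer: fixed cup warmer: low grey metal housing 140 (x) x 290 (y) mm, top face 45 mm above the counter; round plate on a pedestal at its left (+y), black knob at its right, knob axis at x +12, y -80 mm. Origin: centre of its underside; its front is -x. Marks on the top face before the knob: dot (off) front right, short mark (low) straight to the front, long mark, 20 mm (full), front left.
- plate_top (a point): centre of the plate's flat top, 62 mm above the counter; round steel plate 84 mm across, 75 mm left of the housing's centre; axes as the warmer
- knob_grip (a point): point on the knob's vertical axis inside its grip bar, 75 mm above the counter when home (rises with the knob). Bar 60 mm long (x axis), 16 mm thick (y axis), its top 12 mm above this point; it stands on a round skirt 62 mm across whose top is 18 mm below this point. The pointer (steel inlay on the bar's top) is the -x end. Axes turn with the knob, z up.
- knob_lift (a joint): how far the knob is pulled up, m: 0 home, 0.016 fully out. Stiff (about 3 N either way), no spring, stays where it is left. Below about 0.009 it is locked: some play, but it cannot leave its setting; at 0.012 or more it turns freely. It goes home only near a setting (within about 0.1 rad).
- knob (a joint): knob angle, rad, growing clockwise seen from above: 0 off (pointer at the dot), 0.65 low (short mark), 1.30 full (long mark); end stops at -0.14 and 1.42. Turns easily (0.04 N m), stays where it is left. Starts at off, give or take the play.
- cup: light grey espresso cup with a dark trace of coffee on its bottom, 58 mm high, mouth 68 mm across, foot about 46 mm, 0.11 kg, upright on the counter left of the warmer. Origin at its underside; the round bowl is centred 10 mm to +y of it, the handle points to -y and reaches 44 mm from it. Hollow, wall about 4 mm at the rim; can be gripped by the wall at the rim.
- cup_foot (a point): centre of the cup's foot on its underside, under the middle of the bowl; axes as the cup
- milk_jug: grey milk jug, 72 x 94 x 80 mm, bystander; origin at its underside
- salt_shaker: salt shaker, 44 mm across, 90 mm high, bystander; origin at its underside
- muffin: muffin, 78 mm across, 72 mm high, bystander; origin at its underside
Mind the look-alikes: they are no part of the job. What is shaped like the cup but blue or red is not meant.

How it is judged (in metres and radians):
On the way:
1. the knob has been pulled up out of its lock (by more than 10 mm) (value of joint knob_lift above 0.01 m), for 0.1 s.
At the end, for the whole second after the job is handed in: The knob stands at full (between 1.15 and 1.45 rad) and is pushed home (within 3 mm); the cup stands upright (within 0.1 rad) and at rest on the plate, the centre of its foot within 20 mm of the plate's centre (value of joint knob between 1.15 and 1.45 rad and value of joint knob_lift below 0.003 m and horizontal distance between cup_foot and plate_top below 0.02 m and z of cup_foot in the frame of plate_top between -0.004 and 0.004 m and angle between cup's own z axis and vertical below 0.1 rad and linear speed of cup below 0.02 m/s); the robot touches nothing.
It fails at once if the milk jug is shoved by more than 30 mm (distance of milk_jug from where it was at the start of the episode above 0.03 m).
It fails at once if the salt shaker is shoved by more than 30 mm (distance of salt_shaker from where it was at the start of the episode above 0.03 m).
It fails at once if the muffin is shoved by more than 30 mm (distance of muffin from where it was at the start of the episode above 0.03 m).
It fails at once if the cup is tipped over (more than 0.9 rad) (angle between cup's own z axis and vertical above 0.9 rad).
It fails at once if the cup is dropped or slammed onto the plate (faster than 0.6 m/s just above it, a fall of about 2 cm) (horizontal distance between cup_foot and plate_top below 0.04 m and z of cup_foot in the frame of plate_top below 0.05 m and linear speed of cup above 0.6 m/s).
It also fails if it takes over 54 s, if anything falls off the work surface, if the arm or the gripper's body presses on something with over 40 N, if the wrist force passes 120 N, or if a joint passes its speed limit or range.

### The arm

A 6-joint arm with a two-finger parallel gripper is mounted at the origin on a cart in front of the work surface, level with it; the furniture and walls round the work are solid. World frame = base frame: x ahead of the robot, y to its left, z up, the work surface at z = 0. Lengths are in mm, angles in rad, forces in N, time in s.
With the tool pointing down it reaches from about 275 to 1000 mm from the base axis. Payload 8.4 kg.
Tool frame: the origin (TCP) lies at the very end of the fingers, on their centre line; the grasp point (between the pads) lies 19 mm behind it; z points along the fingers, y is the direction in which the jaws open and shut (so a half turn about z gives the same grasp; the last joint's range is limited). The gripper opens to 85 mm and grips with 20 to 120 N. Pads are 22 mm wide; open, the fingers measure 114 mm over their backs; the gripper's body (76 mm by 85 mm) begins 54 mm behind the grasp point. The pads swing forward as they close: fully open they stand 13 mm farther back than shut.
Start: joints at [-1.254, 0.353, 1.633, -0, 1.155, -0.002], TCP at [195.891, -593.511, 231.281] pointing down, gripper open.
Joint ranges: [-2.63, 2.63], [-0.92, 2.1], [0.06, 2.66], [-1.3, 4.44], [0, 2.69], [-3.02, 3.02]. Speed limits (rad/s): [2.22, 2.22, 2.79, 3.14, 3.14, 3.14].

### API

Orientations are given as [roll, pitch, yaw] about the fixed x, y, z axes, in that order (R = Rz(yaw) Ry(pitch) Rx(roll)).
In Python, from rig import r gives the robot as it stands.
- The arm moves only by the tool jog_arm, never from a script. Its argument "increments" is text: rows parted by semicolons, each of 7 numbers parted by spaces: the shift along the tool's x, y, z in cm, then the turn, a rotation vector about the tool's x, y, z in rad, then the opening, from -1 (shut) to 1 (fully open). A call has exactly 8 rows; each row shifts and turns the commanded pose from where the row before left it, along the tool's axes as they then stand; what a row does not reach is not made up. A row lasts 1/10 s, in which the tool goes at most 50 mm and 8.59 degrees, less where a joint would pass 70% of its speed; a pose out of reach is approached as far as the arm can. A call with a gripper value outside its range is refused whole. The fingers move at their own pace and stop on an object; "squeeze" is the grip in N (left out, the last holds). Time passes only in rows, so rows that do not move let the fingers close, or fill a call up. It gives the time, the measured TCP pose, the force and the opening at its end, in the units of the state.
- r.sense(): the state, without advancing time (a new reading comes with each control period).
- r.grab_frame(name): name is "scene" or "top" or "wrist"; returns the picture (400x640x3 uint8, red, green, blue); there is no depth.
- r.camera_info(name): a dict with "K" (3x3 intrinsics, pixels), "rvec" (rotation vector, rad) and "tvec" (3), from world to camera coordinates, as OpenCV has them. Camera axes: x right, y down, z forward; pixel columns grow to the right and rows downward; lengths in mm; the calibration is good to about 2 mm. A picture is of the moment at which its call begins: read the wrist's pose just before it. camera_info takes no time and is no camera call; for the wrist camera it gives the pose at the moment of the call.
- r.sign_off(): hands the job in, once; it reports no verdict.
The state is a dict: "clock": time; "qpos": joint angles; "qvel": joint speeds; "joint_efforts": joint torques, N m; "eef_pos": TCP position; "tcp_rot": TCP orientation; "contact_force": force on the tool from outside, world axes, zero at the start; "wrist_torque": the same for the moment, N m; "opening": opening from 0.0 (shut) to 1.0 (fully open).
Only numpy, scipy, OpenCV 4.12 (cv2) and the standard library are available. Lean on these libraries where they do the work, as an engineer would, in place of code of your own. Each camera call takes 0.05 s, during which the arm holds its last target.

## Working session

There is one attempt and no reset: what is moved stays moved. The work goes in short steps, Python scripts to look and compute and a tool call to move; the robot and the scene stay as the last step left them, time stands still between calls to the robot, and variables do not carry over. Pictures are saved under pics/ and viewed, and the job is handed in when it is done.

Besides the shell and the picture viewer there is one more tool, called after "Call:" by a JSON object that holds its "name" and its "arguments". jog_arm: Moves the arm, as the interface text tells. Its arguments: {"type":"object","properties":{"increments":{"type":"string"},"squeeze":{"type":"number"}},"required":["increments"]}

```bash
ls; mkdir -p pics; python3 - <<'E'
from rig import r
import cv2
s=r.sense(); print(s)
for n in ("scene","top"):
    im=r.grab_frame(n); cv2.imwrite(f"pics/{n}0.png",im[:,:,::-1]); print(n,r.camera_info(n))
E
```

```text
pics
{'clock': 0.0, 'qpos': array([-1.25439333e+00,  3.53614302e-01,  1.63415084e+00, -1.91577824e-05,
        1.15521791e+00, -2.38373041e-03]), 'qvel': array([-1.47418716e-03,  6.84921896e-04, -3.93407290e-04,  5.81531557e-06,
       -1.38637353e-04,  1.62203650e-03]), 'joint_efforts': array([-2.05852535e-03, -6.05252981e+01, -3.42082965e+01, -4.60428453e-05,
        9.14957636e-03, -1.35138919e-05]), 'eef_pos': array([ 195.73559865, -593.04310229,  230.57568236]), 'tcp_rot': array([-3.14020222e+00,  1.42019815e-05,  3.18794488e-01]), 'contact_force': array([ 0.66332199,  0.14886422, -0.51483024]), 'wrist_torque': array([ 0.05911068,  0.05588146, -0.00046117]), 'opening': 1.0005692615936204}
scene {'K': array([[517.40792979,   0.        , 319.08323182],
       [  0.        , 517.40792979, 196.95223954],
       [  0.        ,   0.        ,   1.        ]]), 'rvec': array([ 1.05503928, -2.05535558,  1.33412482]), 'tvec': array([368.13077568, 254.35107684, 781.67695752])}
top {'K': array([[401.71049176,   0.        , 315.87836674],
       [  0.        , 401.71049176, 201.68520855],
       [  0.        ,   0.        ,   1.        ]]), 'rvec': array([ 2.13745309, -2.10837155,  0.18305951]), 'tvec': array([ 61.11378783, 576.58126812, 908.89082498])}
```

View pics/scene0.png

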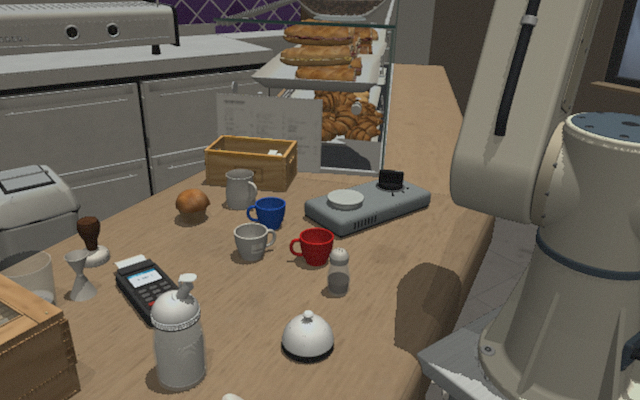

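View pics/top0.png

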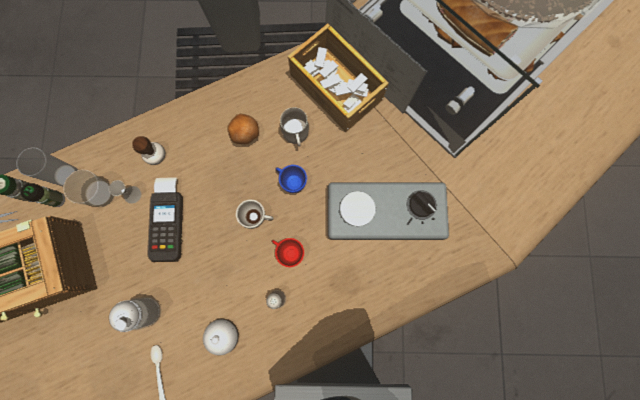

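```bash
cat > h.py <<'E'
import numpy as np, cv2
from rig import r
def cam(n):
    i=r.camera_info(n); R=cv2.Rodrigues(i["rvec"])[0]; return i["K"],R,i["tvec"]
def ray(c,uv,z):
    K,R,t=c; d=R.T@np.linalg.solve(K,[uv[0],uv[1],1.]); o=-R.T@t
    return o+d*(z-o[2])/d[2]
def proj(c,P):
    K,R,t=c; p=K@(R@np.asarray(P,float)+t); return p[:2]/p[2]
E
python3 - <<'E'
from h import *
t=cv2.imread("pics/top0.png"); s=cv2.imread("pics/scene0.png")
a=cv2.resize(t[160:280,200:460],None,fx=3,fy=3,interpolation=cv2.INTER_CUBIC)
cv2.imwrite("pics/topcrop.png",a)
a=cv2.resize(s[150:310,220:440],None,fx=3.5,fy=3.5,interpolation=cv2.INTER_CUBIC)
cv2.imwrite("pics/scenecrop.png",a)
c=cam("top")
for n,uv,z in [("cup rim",(251,213),58),("blue",(292,179),58),("red",(289,252),58),("plate",(357.5,209),62),("knobtop",(423,205),87),
 ("hTL",(328,183),45),("hTR",(448,183),45),("hBL",(328,239),45),("hBR",(448,239),45),("jug",(293,125),80),("salt",(275,299),90),("muffin",(243,129),50)]:
    print(n,ray(c,uv,z).round(1))
E
```

```text
cup rim [545.4 222.3  58. ]
blue [629.4 127.2  58. ]
red [454.9 129.8  58. ]
plate [557.7 -29.5  62. ]
knobtop [ 564.8 -177.6   87. ]
hTL [623.6  40.3  45. ]
hTR [ 627.3 -250.8   45. ]
hBL [487.5  39.   45. ]
hBR [ 491.4 -244.8   45. ]
jug [757.7 126.5  80. ]
salt [349.8 155.5  90. ]
muffin [757.4 252.7  50. ]
```

View pics/topcrop.png

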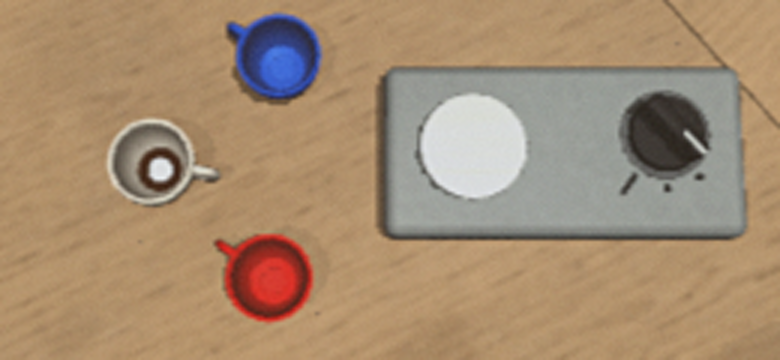

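View pics/scenecrop.png

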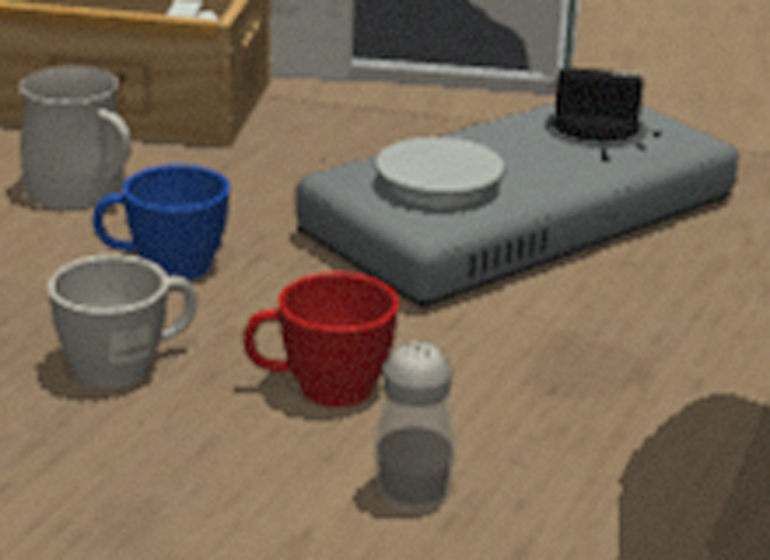

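Candidates in the top view: grey cup (251,213), blue cup (292,179), red cup (289,252) and grey jug (293,125). The enlarged crop shows the grey one at (251,213) has the dark coffee trace and its handle points to -y, so that is the cup. The knob at (422,204) has its pointer at the dot. I'll start with the knob.

Call:
{"name": "jog_arm", "arguments": {"increments": "4 -2.3 0 0 0 0 1;4 -2.3 0 0 0 0 1;4 -2.3 0 0 0 0 1;4 -2.3 0 0 0 0 1;4 -2.3 0 0 0 0 1;4 -2.3 0 0 0 0 1;4 -2.3 0 0 0 0 1;4 -2.3 0 0 0 0 1", "squeeze": 40}}

```text
clock: 0.9
eef_pos: [443.0, -316.8, 231.2]
tcp_rot: [-3.141, 0.0, 0.319]
contact_force: [0.3, -0.9, 0.6]
opening: 1.001
```

```bash
cat >> h.py <<'E'
def delta(P,yaw,s=None):
    s=s or r.sense(); y=s["tcp_rot"][2]; d=np.asarray(P,float)-s["eef_pos"]
    R=np.array([[np.cos(y),np.sin(y),0],[np.sin(y),-np.cos(y),0],[0,0,-1]])
    w=(yaw-y+np.pi)%(2*np.pi)-np.pi
    print("now",s["clock"],s["eef_pos"].round(1),s["tcp_rot"].round(3),"q6",s["qpos"][5].round(2),"tool shift cm",(R.T@d/10).round(2),"turn z",round(-w,3))
E
python3 - <<'E'
from h import *
delta((565,-178,200),0.8)
print(r.camera_info("wrist"))
t=cv2.imread("pics/top0.png"); h=cv2.cvtColor(t,cv2.COLOR_BGR2HSV); c=cam("top")
def blob(m,x0,x1,y0,y1):
    M=np.zeros(m.shape,np.uint8); M[y0:y1,x0:x1]=m[y0:y1,x0:x1]*255
    cs,_=cv2.findContours(M,cv2.RETR_EXTERNAL,cv2.CHAIN_APPROX_NONE); k=max(cs,key=cv2.contourArea); return k
k=blob((t.min(2)>190),335,380,185,235); e=cv2.fitEllipse(k);print("plate",e,ray(c,e[0],62).round(1))
k=blob((t.max(2)<75),403,442,185,222); e=cv2.fitEllipse(k);print("knob",e,ray(c,e[0],60).round(1))
k=blob((h[:,:,1]<60)&(h[:,:,2]>80),320,460,175,245); e=cv2.minAreaRect(k);print("housing",e,ray(c,e[0],45).round(1)); 
p=cv2.boxPoints(e); print([ray(c,q,42).round(0) for q in p])
E
```

```text
now 0.9 [ 443.  -316.8  231.2] [-3.141  0.     0.319] q6 0.63 tool shift cm [15.94 -9.36  3.12] turn z -0.481
{'K': array([[328.07526315,   0.        , 316.3037772 ],
       [  0.        , 328.07526315, 196.72054578],
       [  0.        ,   0.        ,   1.        ]]), 'rvec': array([-2.32807803,  1.68472741,  0.26762083]), 'tvec': array([-440.5233938 ,  265.79581445,  479.84989371])}
plate ((357.5057373046875, 208.25762939453125), (33.16816329956055, 33.801753997802734), 129.82138061523438) [559.5 -29.6  62. ]
knob ((421.0111389160156, 203.82598876953125), (23.880603790283203, 25.903079986572266), 141.1132354736328) [ 572.4 -180.    60. ]
housing ((388.0, 210.0), (120.0, 56.0), 0.0) [ 559.  -104.3   45. ]
[array([490.,  39.,  42.]), array([627.,  40.,  42.]), array([ 631., -252.,   42.]), array([ 494., -246.,   42.])]
```

Call:
{"name": "jog_arm", "arguments": {"increments": "4 -2.3 0.7 0 0 0 1;4 -2.3 0.7 0 0 0 1;4 -2.3 0.7 0 0 0 1;4 -2.3 0.7 0 0 0 1;0 0 0 0 0 -0.12 1;0 0 0 0 0 -0.12 1;0 0 0 0 0 -0.12 1;0 0 0 0 0 -0.12 1"}}

```text
clock: 1.7
eef_pos: [565.0, -180.6, 202.8]
tcp_rot: [-3.141, 0.0, 0.804]
contact_force: [0.1, 0.2, -0.4]
opening: 1.001
```

```bash
python3 - <<'E'
from h import *
delta((571,-182,200),0.8)
c=cam("wrist"); print("campos",-c[1].T@c[2]); np.savez("w1.npz",K=c[0],R=c[1],t=c[2])
print("proj knob",proj(c,(571,-183,87)),"tcp",proj(c,r.sense()["eef_pos"]))
im=r.grab_frame("wrist"); cv2.imwrite("pics/w1.png",im[:,:,::-1])
E
```

```text
now 1.7 [ 565.  -180.6  202.8] [-3.141  0.     0.804] q6 0.45 tool shift cm [0.32 0.53 0.28] turn z 0.004
campos [ 621.01095228 -124.30313294  345.46032664]
proj knob [322.32009198 188.0215827 ] tcp [314.04642127 260.5404063 ]
```

View pics/w1.png

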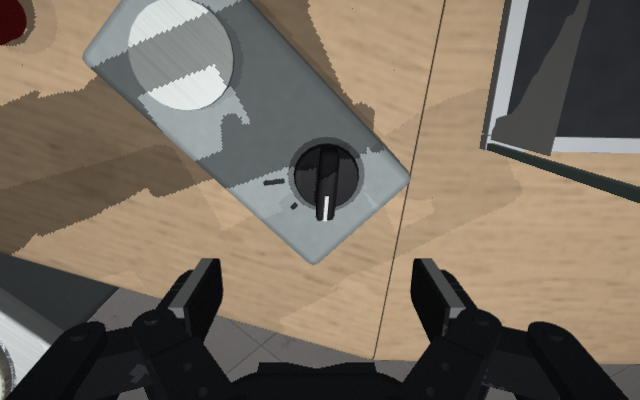

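The wrist view shows the knob bar running from (327,147) to (326,220), with its steel pointer at (326,208). The plate is at about (180,53).

```bash
python3 - <<'E'
from h import *
c=cam("wrist"); im=cv2.imread("pics/w1.png")
cv2.imwrite("pics/w1c.png",cv2.resize(im[125:240,270:390],None,fx=5,fy=5,interpolation=cv2.INTER_CUBIC))
h=im.max(2)
M=((im.min(2)>140)).astype(np.uint8); M[:190]=0;M[225:]=0;M[:,:318]=0;M[:,336:]=0
p=cv2.findNonZero(M)[:,0]; print(len(p),p.min(0),p.max(0)); l=cv2.fitLine(p,cv2.DIST_L2,0,.01,.01).ravel(); print(l)
a=ray(c,l[2:],87); b=ray(c,l[2:]+20*l[:2],87); d=a-b; print("inlay ctr",a,"axis yaw",np.arctan2(d[1],d[0]))
M=((h<75)).astype(np.uint8); M[:138]=0;M[225:]=0;M[:,:280]=0;M[:,365:]=0
k=max(cv2.findContours(M,0,1)[0],key=cv2.contourArea); e=cv2.fitEllipse(k); print(e, ray(c,e[0],60))
E
```

```text
177 [318 196] [335 224]
[4.6900064e-02 9.9889958e-01 3.2690961e+02 2.1457628e+02]
inlay ctr [ 557.76822705 -202.77546864   87.        ] axis yaw 0.8641355831771287
((325.3104553222656, 173.39686584472656), (66.2514877319336, 77.27735137939453), 1.2539458274841309) [ 577.08640986 -181.14802247   60.        ]
```

View pics/w1c.png

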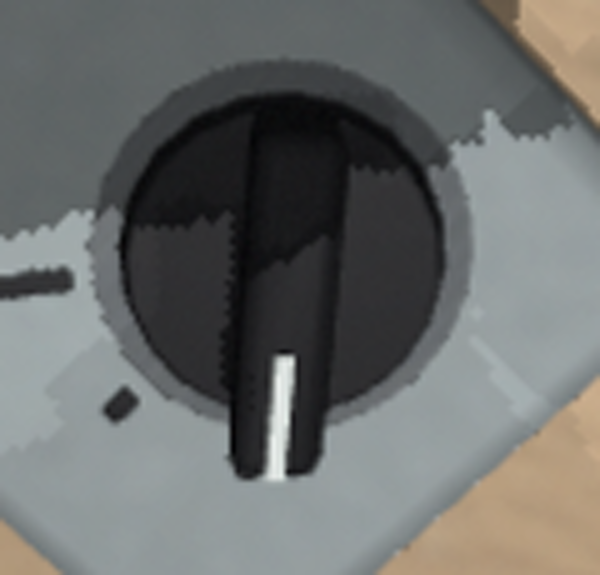

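```bash
python3 - <<'E'
from h import *
c=cam("wrist")
a=ray(c,(327,196),87); b=ray(c,(325.4,220.8),87); d=a-b
print(a,b,np.linalg.norm(d),"yaw",np.arctan2(d[1],d[0]),"ctr from end",b+30*d/np.linalg.norm(d))
print("skirt",ray(c,(326.5,175.3),57), "plate",ray(c,(180,53),62))
E
```

```text
[ 569.06328124 -190.77160938   87.        ] [ 552.97766198 -206.03324771   87.        ] 22.173514640296958 yaw 0.7591186322165902 ctr from end [ 574.74094965 -185.38477779   87.        ]
skirt [ 576.19942685 -183.78532553   57.        ] plate [560.89712495 -29.16638023  62.        ]
```

```bash
python3 -c "
from h import *
delta((573,-184,63),0.76)"
```

```text
now 1.75 [ 565.  -180.7  202.8] [-3.141  0.     0.811] q6 0.45 tool shift cm [ 0.32  0.81 13.98] turn z 0.051
```

Call:
{"name": "jog_arm", "arguments": {"increments": "0.3 0.8 2.5 0 0 0.05 1;0 0 2.5 0 0 0 1;0 0 2.5 0 0 0 1;0 0 2.5 0 0 0 1;0 0 2 0 0 0 1;0 0 1.5 0 0 0 1;0 0 0.5 0 0 0 1;0 0 0 0 0 0 1"}}

```text
clock: 2.55
eef_pos: [572.7, -184.3, 62.8]
tcp_rot: [-3.141, 0.0, 0.748]
contact_force: [0.3, -0.3, -0.6]
opening: 0.999
```

Call:
{"name": "jog_arm", "arguments": {"increments": "0 0 0 0 0 0 0;0 0 0 0 0 0 -0.6;0 0 0 0 0 0 -1;0 0 0 0 0 0 -1;0 0 0 0 0 0 -1;0 0 0 0 0 0 -1;0 0 0 0 0 0 -1;0 0 0 0 0 0 -1"}}

```text
clock: 3.35
eef_pos: [573.4, -184.6, 63.8]
tcp_rot: [3.141, -0.0, 0.749]
contact_force: [-0.1, -1.2, 5.4]
opening: 0.177
```

```bash
python3 -c "
from h import *
delta((573,-184,78),0.76-1.41)
im=r.grab_frame('wrist'); cv2.imwrite('pics/w2.png',im[:,:,::-1])"
```

```text
now 3.35 [ 573.4 -184.6   63.8] [ 3.141 -0.     0.749] q6 0.51 tool shift cm [ 0.01 -0.07 -1.42] turn z 1.399
```

View pics/w2.png

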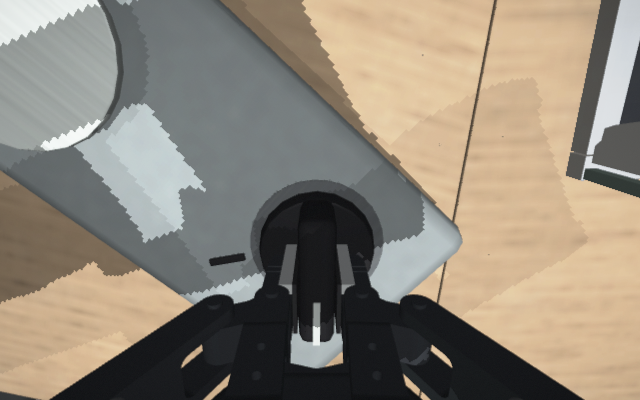

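Call:
{"name": "jog_arm", "arguments": {"increments": "0 0 -0.3 0 0 0 -1;0 0 -0.3 0 0 0 -1;0 0 -0.3 0 0 0 -1;0 0 -0.3 0 0 0 -1;0 0 -0.2 0 0 0 -1;0 0 -0.1 0 0 0 -1;0 0 0 0 0 0 -1;0 0 0 0 0 0 -1"}}

```text
clock: 4.2
eef_pos: [573.4, -184.6, 78.7]
tcp_rot: [3.141, -0.0, 0.749]
contact_force: [3.3, -1.0, 0.5]
opening: 0.178
```

```bash
python3 -c "
from h import *
delta((573,-184,78),0.76-1.41)
print(r.sense()['contact_force'])
im=r.grab_frame('wrist'); cv2.imwrite('pics/w3.png',im[:,:,::-1])"
```

```text
now 4.2 [ 573.4 -184.6   78.7] [ 3.141 -0.     0.749] q6 0.51 tool shift cm [ 0.01 -0.07  0.07] turn z 1.399
[ 3.25049688 -1.00505147  0.54387994]
```

View pics/w3.png

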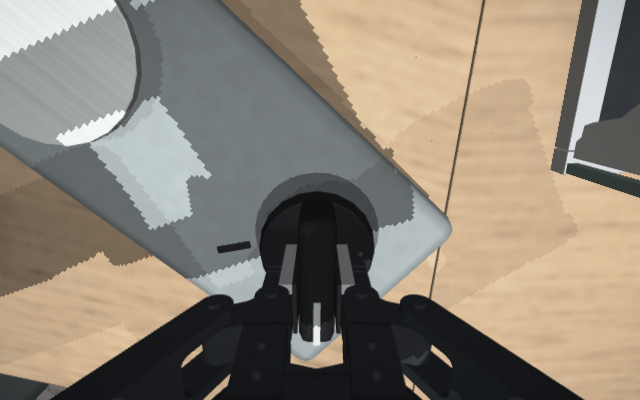

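The knob stayed put in the jaws while the housing dropped away, so it is lifted about 15 mm. Next I turn it clockwise by 1.4 rad.

Call:
{"name": "jog_arm", "arguments": {"increments": "0 0 0 0 0 0.12 -1;0 0 0 0 0 0.12 -1;0 0 0 0 0 0.12 -1;0 0 0 0 0 0.12 -1;0 0 0 0 0 0.12 -1;0 0 0 0 0 0.12 -1;0 0 0 0 0 0.12 -1;0 0 0 0 0 0.12 -1"}}

```text
clock: 5.05
eef_pos: [573.3, -184.4, 78.7]
tcp_rot: [-3.142, -0.001, -0.216]
contact_force: [1.7, -2.3, 2.4]
opening: 0.181
```

```bash
python3 -c "
from h import *
delta((573,-184,78),0.76-1.41)
print(r.sense()['contact_force'],r.sense()['wrist_torque'],r.sense()['qpos'])"
```

```text
now 5.05 [ 573.3 -184.4   78.7] [-3.142e+00 -1.000e-03 -2.160e-01] q6 1.47 tool shift cm [-0.04 -0.03  0.07] turn z 0.434
[ 1.74083685 -2.31629231  2.37878088] [-0.33491254 -0.48215037  0.04948242] [-3.13743153e-01  4.97582727e-01  1.79903424e+00  1.09815208e-04
  8.44388140e-01  1.47299069e+00]
```

Call:
{"name": "jog_arm", "arguments": {"increments": "0 0 0 0 0 0.12 -1;0 0 0 0 0 0.12 -1;0 0 0 0 0 0.1 -1;0 0 0 0 0 0.09 -1;0 0 0 0 0 0 -1;0 0 0 0 0 0 -1;0 0 0 0 0 0 -1;0 0 0 0 0 0 -1"}}

```text
clock: 5.85
eef_pos: [573.3, -184.4, 78.4]
tcp_rot: [-3.141, -0.0, -0.64]
contact_force: [3.7, -1.3, 2.3]
opening: 0.177
```

```bash
python3 -c "
from h import *
delta((573,-184,78),0.76-1.41)
print(r.sense()['contact_force'],r.sense()['wrist_torque'])
im=r.grab_frame('wrist'); cv2.imwrite('pics/w4.png',im[:,:,::-1])"
```

```text
now 5.85 [ 573.3 -184.4   78.4] [-3.141 -0.    -0.64 ] q6 1.9 tool shift cm [-0.05 -0.01  0.04] turn z 0.01
[ 3.72914668 -1.30994143  2.25029461] [-0.14387657 -0.67018505 -0.02781051]
```

View pics/w4.png

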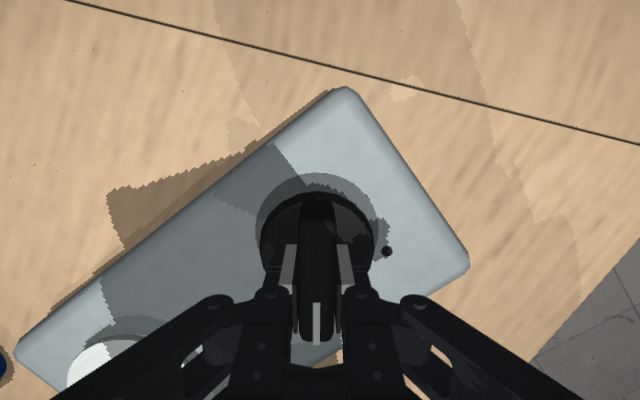

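Call:
{"name": "jog_arm", "arguments": {"increments": "0 0 0.3 0 0 0 -1;0 0 0.3 0 0 0 -1;0 0 0.3 0 0 0 -1;0 0 0.3 0 0 0 -1;0 0 0.2 0 0 0 -1;0 0 0.1 0 0 0 -1;0 0 0.1 0 0 0 -1;0 0 0 0 0 0 -1"}}

```text
clock: 6.7
eef_pos: [573.4, -184.4, 63.7]
tcp_rot: [-3.141, -0.001, -0.641]
contact_force: [-0.3, 1.4, 20.0]
opening: 0.177
```

```bash
python3 -c "
from h import *
delta((573,-184,63),0.76-1.41)
print(r.sense()['contact_force'],r.sense()['wrist_torque'])
im=r.grab_frame('wrist'); cv2.imwrite('pics/w5.png',im[:,:,::-1])"
```

```text
now 6.7 [ 573.4 -184.4   63.7] [-3.141e+00 -1.000e-03 -6.410e-01] q6 1.9 tool shift cm [-0.06 -0.01  0.07] turn z 0.009
[-0.31432112  1.3728522  19.9740691 ] [ 0.23604666 -0.00087854  0.02221607]
```

View pics/w5.png

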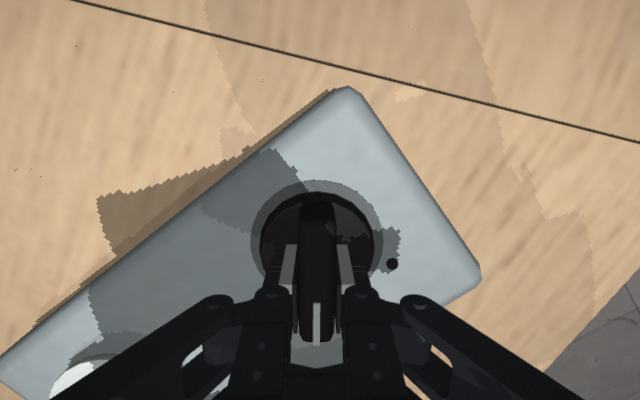

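The height is back to the 63.7 mm home value with 20 N of push, so the knob is seated. I'll release it and rise.

Call:
{"name": "jog_arm", "arguments": {"increments": "0 0 -0.1 0 0 0 1;0 0 0 0 0 0 1;0 0 0 0 0 0 1;0 0 0 0 0 0 1;0 0 0 0 0 0 1;0 0 0 0 0 0 1;0 0 -1.5 0 0 0 1;0 0 -3 0 0 0 1"}}

```text
clock: 7.55
eef_pos: [571.5, -183.9, 107.5]
tcp_rot: [3.14, 0.004, -0.641]
contact_force: [1.5, 0.6, 0.8]
opening: 0.998
```

Call:
{"name": "jog_arm", "arguments": {"increments": "0 0 -4 0 0 0 1;0 0 -4 0 0 0 1;0 0 -3 0 0 0 1;0 0 0 0 0 0 1;0 0 0 0 0 -0.14 1;0 0 0 0 0 -0.14 1;0 0 0 0 0 -0.14 1;0 0 0 0 0 -0.14 1"}}

```text
clock: 8.35
eef_pos: [572.6, -184.2, 218.3]
tcp_rot: [-3.141, 0.001, -0.075]
contact_force: [0.7, -0.5, 0.2]
opening: 1.002
```

```bash
python3 - <<'E'
from h import *
delta((545,210,200),1.57)
c=cam("wrist"); np.savez("w6.npz",K=c[0],R=c[1],t=c[2])
im=r.grab_frame('wrist'); cv2.imwrite('pics/w6.png',im[:,:,::-1])
t=r.grab_frame('top')[:,:,::-1]; cv2.imwrite('pics/top1.png',t)
cv2.imwrite('pics/top1c.png',cv2.resize(t[160:280,200:460],None,fx=3,fy=3,interpolation=cv2.INTER_CUBIC))
E
```

```text
now 8.35 [ 572.6 -184.2  218.3] [-3.141e+00  1.000e-03 -7.500e-02] q6 1.33 tool shift cm [ -5.72 -39.1    1.83] turn z -1.645
```

View pics/w6.png

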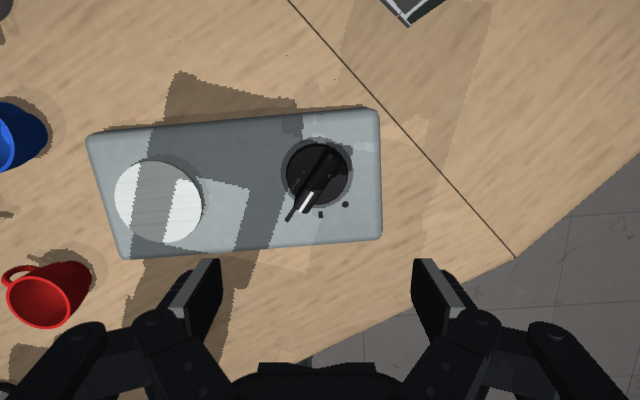

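View pics/top1c.png

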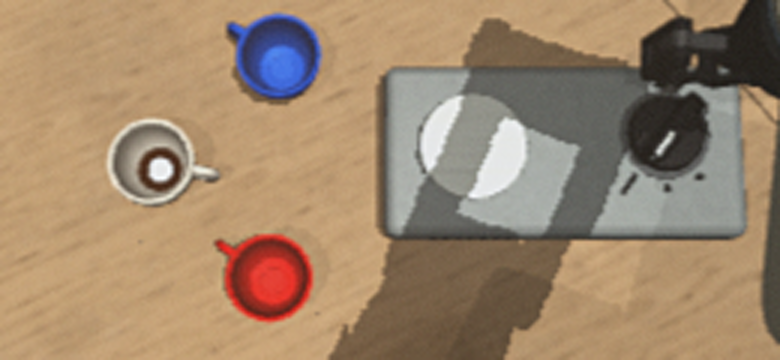

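The pointer now lies along the long mark: bar at (667,140) in the top crop, mark at (628,183). Next I measure the plate and the cup.

```bash
python3 - <<'E'
from h import *
t=cv2.imread("pics/top0.png"); c=cam("top")
hsv=cv2.cvtColor(t,cv2.COLOR_BGR2HSV)
sub=np.zeros(t.shape[:2],np.uint8); m=(hsv[:,:,1]<70); sub[195:232,230:278]=m[195:232,230:278]*255
k=max(cv2.findContours(sub,0,1)[0],key=cv2.contourArea); print(cv2.boundingRect(k))
x=cv2.morphologyEx(sub,cv2.MORPH_CLOSE,np.ones((9,9))); x=cv2.morphologyEx(x,cv2.MORPH_OPEN,cv2.getStructuringElement(2,(11,11)))
k=max(cv2.findContours(x,0,1)[0],key=cv2.contourArea); print(cv2.minEnclosingCircle(k),cv2.fitEllipse(k))
for uv in [(250.2,213.7),cv2.minEnclosingCircle(k)[0]]: print("rim",ray(c,uv,58))
print("foot by inner bottom", ray(c,(253,216.5),5))
print("handle end", ray(c,(271,218),40))
w=np.load("w6.npz"); cw=(w["K"],w["R"],w["t"])
print("plate w6",ray(cw,(157.5,201.5),62),"skirt",ray(cw,(318,174.5),57))
print("pointer tip", ray(cw,(302,212),87),ray(cw,(313,193),87))
# scene view check of cup rim
cs=cam("scene"); print("rim scene", ray(cs,(220+109/3.5,150+283/3.5),58))
print("plate scene", ray(cs,(220+440/3.5,150+166/3.5),62))
E
```

```text
(236, 199, 37, 30)
((250.04385375976562, 213.84210205078125), 14.878874778747559) ((249.9663543701172, 213.5388641357422), (27.972810745239258, 28.736345291137695), 72.75296020507812)
rim [543.71896301 224.11829667  58.        ]
rim [543.37389645 224.47371356  58.        ]
foot by inner bottom [544.66848162 226.07758936   5.        ]
handle end [536.60964285 176.65042733  40.        ]
plate w6 [562.10714286 -31.01644314  62.        ] skirt [ 575.74390017 -187.02921814   57.        ]
pointer tip [ 550.09047648 -170.63500495   87.        ] [ 567.04864269 -181.82432841   87.        ]
rim scene [539.2240286  228.08517043  58.        ]
plate scene [551.34758861 -22.74405592  62.        ]
```

Call:
{"name": "jog_arm", "arguments": {"increments": "-0.6 -4.5 0 0 0 0 1;-0.6 -4.5 0 0 0 0 1;-0.6 -4.5 0 0 0 0 1;-0.6 -4.5 0 0 0 0 1;-0.6 -4.5 0 0 0 0 1;-0.6 -4.5 0 0 0 0 1;-0.6 -4.5 0 0 0 0 1;-0.6 -4.5 0 0 0 0 1"}}

```text
clock: 9.25
eef_pos: [553.9, 180.1, 218.4]
tcp_rot: [3.142, -0.0, -0.086]
contact_force: [-0.3, -0.8, 0.2]
opening: 0.996
```

Call:
{"name": "jog_arm", "arguments": {"increments": "-1.1 -4.5 0 0 0 -0.14 1;0 0 1 0 0 -0.14 1;0 0 1 0 0 -0.14 1;0 0 1 0 0 -0.14 1;0 0 1 0 0 -0.14 1;0 0 0 0 0 -0.14 1;0 0 0 0 0 -0.14 1;0 0 0 0 0 -0.14 1"}}

```text
clock: 10.05
eef_pos: [546.8, 224.0, 178.1]
tcp_rot: [-3.141, 0.0, 1.04]
contact_force: [0.5, -0.5, 0.2]
opening: 0.996
```

Call:
{"name": "jog_arm", "arguments": {"increments": "0 0 0 0 0 -0.13 1;0 0 0 0 0 -0.13 1;0 0 0 0 0 -0.12 1;0 0 0 0 0 0 1;0 0 0 0 0 0 1;0 0 0 0 0 0 1;0 0 0 0 0 0 1;0 0 0 0 0 0 1"}}

```text
clock: 10.85
eef_pos: [547.1, 224.0, 178.3]
tcp_rot: [-3.142, 0.0, 1.417]
contact_force: [-0.3, 0.2, 0.2]
opening: 1.002
```

```bash
python3 - <<'E'
from h import *
delta((544,224,150),1.42)
c=cam("wrist"); np.savez("w7.npz",K=c[0],R=c[1],t=c[2])
im=r.grab_frame('wrist'); cv2.imwrite('pics/w7.png',im[:,:,::-1])
print(proj(c,(544,224,58)))
E
```

```text
now 10.85 [547.1 224.  178.3] [-3.142  0.     1.417] q6 0.54 tool shift cm [-0.05 -0.3   2.83] turn z -0.003
[311.80680223 189.21447871]
```

View pics/w7.png

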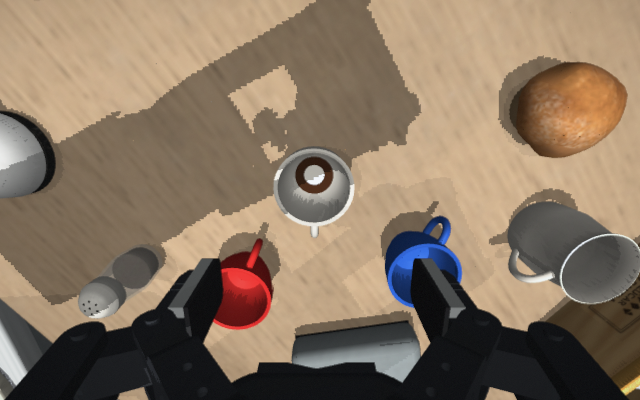

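```bash
python3 - <<'E'
from h import *
w=np.load("w7.npz"); c=(w["K"],w["R"],w["t"])
im=cv2.imread("pics/w7.png")
cv2.imwrite("pics/w7c.png",cv2.resize(im[135:245,260:370],None,fx=5,fy=5,interpolation=cv2.INTER_CUBIC))
L=ray(c,(273.5,188),58);R=ray(c,(354,188),58);T=ray(c,(314,148.5),58);B=ray(c,(314,225),58)
print(L,R,T,B); print((L+R)/2,(T+B)/2)
delta(((L+R+T+B)/4)[:2].tolist()+[26],1.42)
E
```

```text
[512.52157426 229.95738286  58.        ] [579.01878039 219.63858851  58.        ] [551.13734336 257.50493322  58.        ] [540.76858316 191.69765212  58.        ]
[545.77017732 224.79798569  58.        ] [545.95296326 224.60129267  58.        ]
now 10.9 [547.1 224.  178.3] [-3.142 -0.     1.418] q6 0.54 tool shift cm [ 0.05 -0.13 15.23] turn z -0.002
```

View pics/w7c.png

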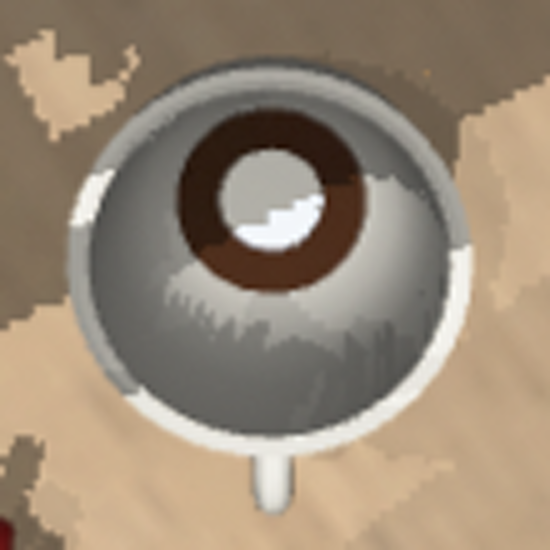

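The crop confirms the light grey cup with the coffee ring and the handle pointing straight down in the image. The rim centre is (545.8,224.7). I'll descend straight down.

Call:
{"name": "jog_arm", "arguments": {"increments": "0.1 -0.1 3 0 0 0 1;0 0 3 0 0 0 1;0 0 3 0 0 0 1;0 0 2 0 0 0 1;0 0 2 0 0 0 1;0 0 1.5 0 0 0 1;0 0 0.7 0 0 0 1;0 0 0 0 0 0 1"}}

```text
clock: 11.7
eef_pos: [545.8, 225.0, 25.6]
tcp_rot: [-3.14, 0.001, 1.419]
contact_force: [0.7, 0.1, 0.6]
opening: 0.998
```

Call:
{"name": "jog_arm", "arguments": {"increments": "0 0 0 0 0 0 0.8;0 0 0 0 0 0 0.7;0 0 0 0 0 0 0.6;0 0 0 0 0 0 0.5;0 0 0 0 0 0 0.4;0 0 0 0 0 0 0.2;0 0 0 0 0 0 0;0 0 0 0 0 0 -0.2", "squeeze": 30}}

```text
clock: 12.5
eef_pos: [546.4, 225.5, 27.4]
tcp_rot: [3.141, -0.001, 1.419]
contact_force: [-3.0, 1.0, 8.2]
opening: 0.768
```

```bash
python3 - <<'E'
from h import *
delta((545.5,224.5,150),1.42)
print(r.sense()['contact_force'],r.sense()['opening'])
im=r.grab_frame('wrist'); cv2.imwrite('pics/w8.png',im[:,:,::-1])
E
```

```text
now 12.5 [546.4 225.5  27.4] [ 3.141e+00 -1.000e-03  1.419e+00] q6 0.54 tool shift cm [ -0.12  -0.07 -12.26] turn z -0.001
[-3.03987546  1.04760043  8.21834442] 0.7679715255371559
```

View pics/w8.png

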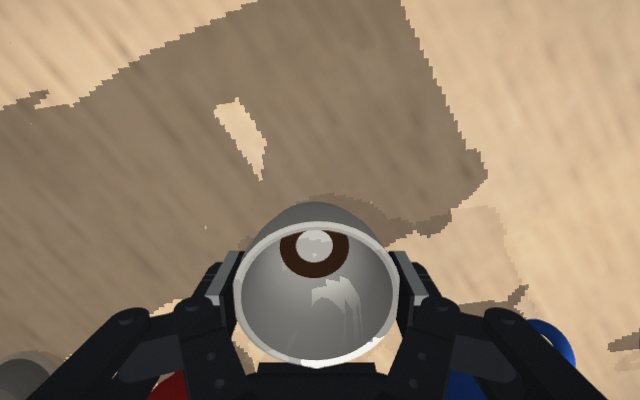

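Call:
{"name": "jog_arm", "arguments": {"increments": "0 0 0 0 0 0 -0.5;0 0 -0.3 0 0 0 -1;0 0 -0.5 0 0 0 -1;0 0 -0.8 0 0 0 -1;0 0 -0.8 0 0 0 -1;0 0 -0.5 0 0 0 -1;0 0 -0.2 0 0 0 -1;0 0 0 0 0 0 -1"}}

```text
clock: 13.35
eef_pos: [546.5, 225.3, 57.8]
tcp_rot: [3.141, -0.0, 1.419]
contact_force: [1.5, -0.4, -1.9]
opening: 0.767
```

```bash
python3 - <<'E'
from h import *
delta((545.5,224.5,150),1.42)
print(r.sense()['contact_force'],r.sense()['opening'])
im=r.grab_frame('wrist')[:,:,::-1]; s=r.grab_frame('scene')[:,:,::-1]
b=np.hstack([cv2.resize(im[170:400,160:480],(480,345)),cv2.resize(s[180:295,200:306],(318,345),interpolation=2)])
cv2.imwrite('pics/w9.png',b); cv2.imwrite('pics/s9.png',s)
E
```

```text
now 13.35 [546.5 225.3  57.8] [ 3.141 -0.     1.419] q6 0.54 tool shift cm [-0.09 -0.08 -9.22] turn z -0.001
[ 1.48566426 -0.37094803 -1.93726693] 0.7668548500379433
```

View pics/w9.png

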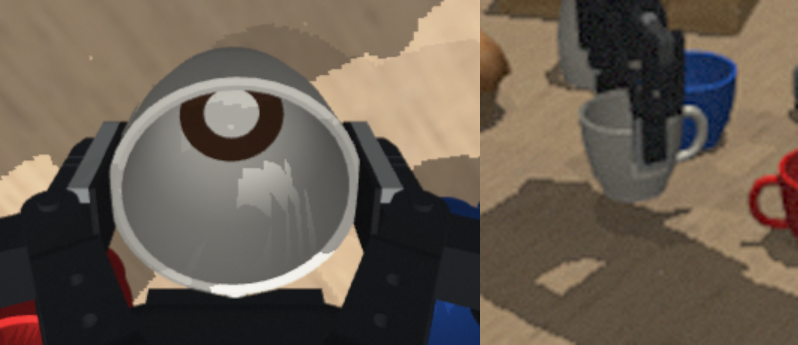

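Lift is clean: the cup sits in the same place in the wrist view (rim at 233..399, coffee at (314,245)), so it has not tilted. Now I carry it to the plate.

Call:
{"name": "jog_arm", "arguments": {"increments": "0 0 -1 0 0 0 -1;0 0 -2 0 0 0 -1;0 0 -2 0 0 0 -1;0 0 -2 0 0 0 -1;-1 0.2 -1 0 0 0 -1;-2 0.4 0 0 0 0 -1;-2 0.4 0 0 0 0 -1;-2 0.4 0 0 0 0 -1"}}

```text
clock: 14.25
eef_pos: [549.1, 152.5, 137.3]
tcp_rot: [-3.141, 0.0, 1.419]
contact_force: [0.2, -0.4, -1.9]
opening: 0.765
```

Call:
{"name": "jog_arm", "arguments": {"increments": "-2.5 0.6 0 0 0 0 -1;-2.5 0.6 0 0 0 0 -1;-2.5 0.6 0 0 0 0 -1;-2.5 0.6 0 0 0 0 -1;-2.5 0.6 0 0 0 0 -1;-2.5 0.5 0 0 0 0 -1;-2 0.3 0 0 0 0 -1;-0.9 0.1 0 0 0 0 -1"}}

```text
clock: 15.05
eef_pos: [560.4, -31.1, 137.1]
tcp_rot: [-3.141, 0.0, 1.417]
contact_force: [0.9, 0.0, -1.6]
opening: 0.767
```

Call:
{"name": "jog_arm", "arguments": {"increments": "0 0 0 0 0 0 -1;0 0 0 0 0 0 -1;0 0 0 0 0 0 -1;0 0 0 0 0 0 -1;0 0 0 0 0 0 -1;0 0 0 0 0 0 -1;0 0 0 0 0 0 -1;0 0 0 0 0 0 -1"}}

```text
clock: 15.85
eef_pos: [560.9, -28.9, 137.3]
tcp_rot: [3.142, 0.0, 1.419]
contact_force: [-0.3, 0.0, -1.8]
opening: 0.769
```

```bash
python3 - <<'E'
from h import *
delta((561.2,-29,91),1.42)
print(r.sense()['contact_force'],r.sense()['opening'])
im=r.grab_frame('wrist')[:,:,::-1]; t=r.grab_frame('top')[:,:,::-1]
b=np.hstack([cv2.resize(im[170:400,160:480],(480,345)),cv2.resize(t[170:250,320:394],(318,345),interpolation=2)])
cv2.imwrite('pics/w10.png',b)
E
```

```text
now 15.85 [560.9 -28.9 137.3] [3.142 0.    1.419] q6 0.1 tool shift cm [-0.01  0.03  4.63] turn z -0.001
[-0.3303032   0.03562038 -1.80850762] 0.7691081610336117
```

View pics/w10.png

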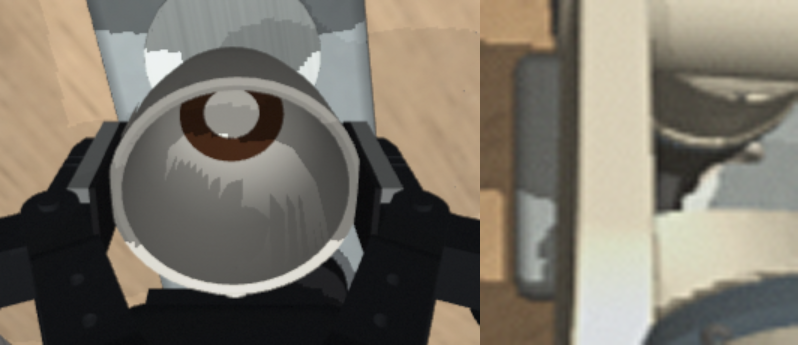

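Call:
{"name": "jog_arm", "arguments": {"increments": "0 0 1 0 0 0 -1;0 0 1 0 0 0 -1;0 0 1 0 0 0 -1;0 0 0.7 0 0 0 -1;0 0 0.4 0 0 0 -1;0 0 0.2 0 0 0 -1;0 0 0.1 0 0 0 -1;0 0 0 0 0 0 -1"}}

```text
clock: 16.75
eef_pos: [561.1, -29.0, 93.4]
tcp_rot: [3.141, -0.0, 1.419]
contact_force: [-0.2, 0.0, -1.7]
opening: 0.769
```

Call:
{"name": "jog_arm", "arguments": {"increments": "0 0 0.1 0 0 0 -1;0 0 0.1 0 0 0 -1;0 0 0.1 0 0 0 -1;0 0 0.1 0 0 0 -1;0 0 0 0 0 0 -1;0 0 0 0 0 0 -1;0 0 0 0 0 0 -1;0 0 0 0 0 0 -1"}}

```text
clock: 17.55
eef_pos: [561.0, -28.9, 89.5]
tcp_rot: [3.141, -0.0, 1.419]
contact_force: [-1.1, 1.2, 4.9]
opening: 0.767
```

The cup has touched down: force went from -1.7 to +4.9 N at TCP z 89.5. Opening the jaws now.

Call:
{"name": "jog_arm", "arguments": {"increments": "0 0 0 0 0 0 0.5;0 0 0 0 0 0 0.6;0 0 0 0 0 0 0.7;0 0 0 0 0 0 0.8;0 0 0 0 0 0 0.9;0 0 0 0 0 0 1;0 0 0 0 0 0 1;0 0 0 0 0 0 1"}}

```text
clock: 18.35
eef_pos: [560.9, -29.0, 89.3]
tcp_rot: [-3.142, -0.0, 1.419]
contact_force: [0.2, 0.3, 0.1]
opening: 1.003
```

```bash
python3 - <<'E'
from h import *
print(r.sense()['contact_force'],r.sense()['opening'])
im=r.grab_frame('wrist')[:,:,::-1]; cv2.imwrite('pics/w11.png',im)
E
```

```text
[0.19544904 0.28669847 0.07591547] 1.0027160879601258
```

View pics/w11.png

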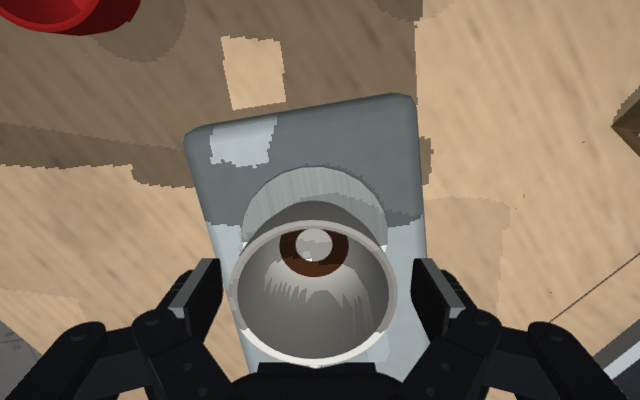

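The cup is standing free in the opened jaws. I'll rise straight up, slowly at first, then back off so the top camera sees the warmer.

Call:
{"name": "jog_arm", "arguments": {"increments": "0 0 -1 0 0 0 1;0 0 -1.5 0 0 0 1;0 0 -2 0 0 0 1;0 0 -3 0 0 0 1;0 0 -4 0 0 0 1;0 0 -3 0 0 0 1;0 0 -1 0 0 0 1;0 0 0 0 0 0 1"}}

```text
clock: 19.2
eef_pos: [561.8, -29.0, 246.2]
tcp_rot: [3.138, -0.0, 1.419]
contact_force: [-0.0, -0.8, -0.3]
opening: 0.999
```

```bash
python3 - <<'E'
from h import *
c=cam("wrist"); np.savez("w12.npz",K=c[0],R=c[1],t=c[2])
im=r.grab_frame('wrist')[:,:,::-1]; cv2.imwrite('pics/w12.png',im)
s=r.grab_frame('scene')[:,:,::-1]; cv2.imwrite('pics/s12.png',cv2.resize(s[130:260,270:450],None,fx=4,fy=4,interpolation=2))
E
```

```text
(no output)
```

View pics/w12.png

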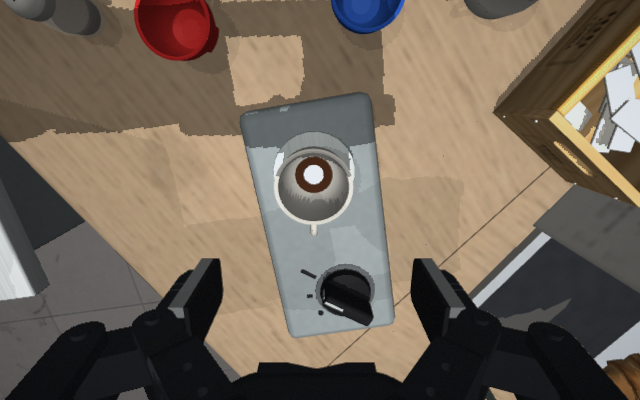

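View pics/s12.png

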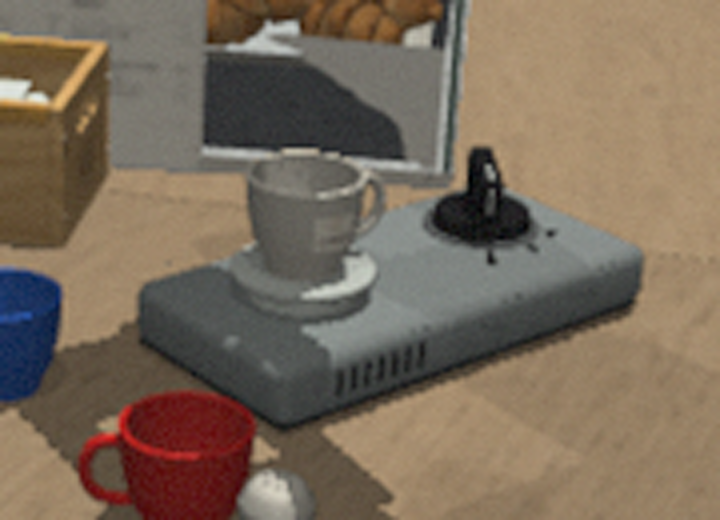

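```bash
python3 - <<'E'
from h import *
w=np.load("w12.npz"); c=(w["K"],w["R"],w["t"]); im=cv2.imread("pics/w12.png")
cv2.imwrite("pics/w12c.png",cv2.resize(im[120:345,230:400],None,fx=2.6,fy=2.6,interpolation=2)); 
cv2.imwrite("pics/w12k.png",cv2.resize(im[255:335,290:390],None,fx=6,fy=6,interpolation=2))
L=ray(c,(274,185),120);R=ray(c,(354.5,185),120);T=ray(c,(314,146),120);B=ray(c,(314,223.5),120);print("rim",(L+R)/2,(T+B)/2)
print("foot via coffee ring", ray(c,(314.3,174.5),62+5))
print("plate top edge", ray(c,(314,131.5),62),ray(c,(314,131.5),62)+ -42*np.array([np.cos(1.419),np.sin(1.419),0]))
print("inlay",ray(c,(325,302),87),ray(c,(344,312),87)); print("longmark",ray(c,(302,270),45),ray(c,(315,277),45))
E
```

```text
rim [561.44399829 -27.44420681 120.        ] [561.05316226 -28.4824525  120.        ]
foot via coffee ring [560.68061992 -31.55444613  67.        ]
plate top edge [566.887087  10.280775  62.      ] [560.53609705 -31.23626881  62.        ]
inlay [ 551.10449558 -168.49442786   87.        ] [ 569.78430621 -184.40957842   87.        ]
longmark [ 527.31758177 -150.25433685   45.        ] [ 541.13169208 -162.03343476   45.        ]
```

View pics/w12k.png

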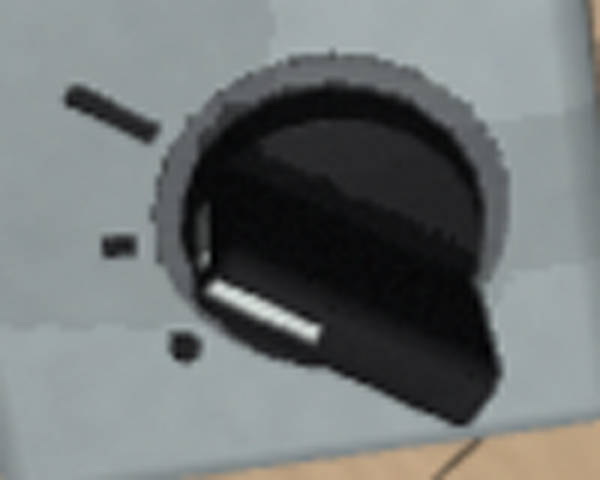

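View pics/w12c.png

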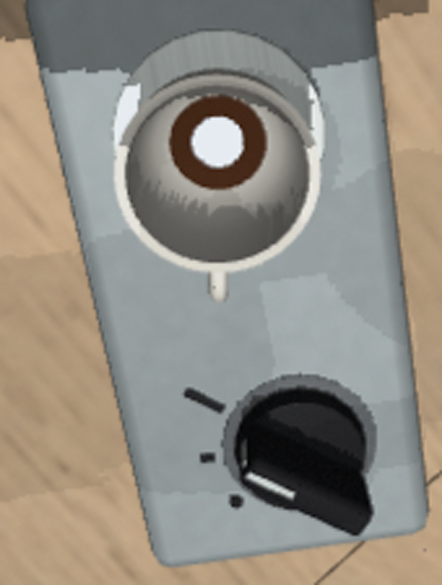

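```bash
python3 -c "
from rig import r
s=r.sense();print(s['clock'],s['contact_force'])
print(r.sign_off())"
```

```text
19.3 [ 0.3966794   0.90237872 -0.42661012]
the job is handed in; nothing more can be done
None
```

The espresso cup is standing on the warmer's plate and the knob is at full and pushed home. I handed the job in at 19.3 s of the 54 s; no verdict was reported.

- **Knob:** I lifted it about 15 mm, turned it 1.39 rad clockwise and pushed it down until the tool was back at its starting height (63.7 mm against 63.8 mm) under 20 N. In the last wrist view the pointer is parallel to the long mark (0.705 and 0.706 rad).
- **Cup:** I gripped the grey cup with the coffee ring across its rim, lowered it until it touched, and released it. It stands upright, and I estimate its foot is within about 3 mm of the plate's centre. The gripper is about 13 cm above the cup and touches nothing.
- **Checks that disagreed:** Hand-read positions from the scene camera were up to 10 mm off the top and wrist views, so I went by those two and by where the gripper met the knob. A wrist-view reading of the pointer right after I released the knob gave 0.58 rad, against 0.64 rad from the gripper; both lie within full.
- **Not checked:** Knob lift was judged only from tool height and force. I did not re-measure the milk jug, salt shaker and muffin, but no move came near them.

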